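# Slide the walkway board out to the gauge and hold it

## Robot

A 6-joint arm with a two-finger parallel gripper is mounted at the origin on a cart in front of the work surface, level with it; the furniture and walls round the work are solid. World frame = base frame: x ahead of the robot, y to its left, z up, the work surface at z = 0. Lengths are in mm, angles in rad, forces in N, time in s.
With the tool pointing down it reaches from about 350 to 975 mm from the base axis. Payload 17.4 kg.
Tool frame: the origin (TCP) lies at the very end of the fingers, on their centre line; the grasp point (between the pads) lies 19 mm behind it; z points along the fingers, y is the line along which they close (so a half turn about z gives the same grasp; the last joint's range is limited). The gripper opens to 85 mm and grips with 20 to 120 N. Pads are 22 mm wide; open, the fingers measure 114 mm over their backs; the gripper's body (76 mm by 85 mm) begins 54 mm behind the grasp point. The pads swing forward as they close: fully open they stand 13 mm farther back than shut.
Start: joints at [-0.038, 0.116, 1.442, -0, 1.584, -0.038], TCP at [675.006, -0.009, 231.303] pointing down, gripper open.
Joint ranges: [-2.83, 2.83], [-0.83, 2.19], [0.07, 2.5], [-1.14, 4.28], [0.01, 3], [-2.97, 2.97]. Speed limits (rad/s): [1.89, 1.89, 2.22, 3.14, 3.14, 3.14].

## Interface

Orientations are given as a unit quaternion [x, y, z, w].
In Python, from cell import arm, imaging gives the robot as it stands.
- The arm moves only by the shell command python3 -m crank 'ROWS' [FORCE]. ROWS is JSON, a list of rows, each a list of 5 numbers: the shift along the tool's x, y, z in cm, then the turn about the tool's z in degrees, then the finger opening in cm, from 0 to 8.54. In form: [[x, y, z, yaw, fingers], ...]. A call has 1 to 12 rows; each row shifts and turns the commanded pose from where the row before left it, along the tool's axes as they then stand; what a row does not reach is not made up. A row lasts 1/10 s, in which the tool goes at most 50 mm and 8.59 degrees, less where a joint would pass 70% of its speed; a pose out of reach is approached as far as the arm can. A call is refused whole if a number of a shift passes 5 or a number of a turn 8.59, either way. A call with a gripper value outside its range is refused whole. The fingers move at their own pace and stop on an object; FORCE is the grip in N (left out, the last holds). Time passes only in rows, so rows that do not move let the fingers close. It gives the time, the measured TCP pose, the force, the opening and the grip force at its end, in the units of the state.
- arm.sense(): the state, without advancing time (a new reading comes with each control period).
- imaging.read_camera(name): name is "scene" or "side" or "wrist"; returns a dict with "image" (420x560x3 uint8, blue, green, red), "intrinsics" (3x3 intrinsics, pixels), "R" (3x3) and "t" (3): a world point X has camera coordinates R X + t. Camera axes: x right, y down, z forward; pixel columns grow to the right and rows downward; lengths in mm; the calibration is good to about 2 mm. A picture is of the moment at which its call begins. There is no depth.
- arm.sign_off(): hands the job in; it is judged then, once.
The state is a dict: "t": time; "qpos": joint angles; "joint_velocities": joint speeds; "joint_efforts": joint torques, N m; "eef_pos": TCP position; "orientation": TCP orientation; "force": force on the tool from outside, world axes, zero at the start; "ft_torque": the same for the moment, N m; "finger_gap": finger opening in mm; "gripper_force": force on a finger pad.
Only numpy, scipy, OpenCV 4.12 (cv2) and the standard library are available. Lean on these libraries where they do the work, as an engineer would, in place of code of your own. Each camera call takes 0.05 s, during which the arm holds its last target. There are 200 camera calls.

## Task

Lay the green separator sheet flat on the grey stand between its two lips, then lay the wooden board lengthwise on the sheet with its blue end out over the front of the stand, far enough back that it lies there by itself, and let go of it. Then slide the board straight out along the sheet, without lifting it off, until the tip of its blue end is level with the red pointer of the gauge; by then it would tip over the edge, so finish while still holding it, pressed lightly down flat on the sheet. Never tip the board steeply and leave the tower, the beaker and the green figure where they are.

Things in the scene. Friction and masses are not known exactly. Their poses are not given: they have to be found in the camera images.
- stand: grey metal block fixed to the table, 134 x 70 mm (x, y), top 40 mm above the table. Origin: centre of its underside on the table; z up; -x is its front, the side that roughly faces the robot and over which the board shall hang out. An aluminium lip 6 mm thick and 3 mm high runs across the front and across the rear edge of the top, leaving 122 mm between them for the sheet; the sides (+y and -y) have no lip. A dark foot plate 150 x 82 mm, 8 mm high
- gauge_mark (a point): tip of the red pointer of the gauge, a fixed post 69 mm tall beside the board's path on the +y side of the stand. Its axes are parallel to the stand's. The mark is the plane across the board's path through this point (x = 0 of its own frame), 120 to 142 mm in front of the stand's front face. The point is 53 mm above the table and 36 mm to the side of the stand's middle line; the pointer is 4 mm thick
- separator: green rigid plastic sheet, loose, 112 x 50 x 7 mm (x, y, z), about 50 g. Origin: centre of its underside; x along its length. Starts flat on the table, its length within 0.45 rad of the stand's x axis
- board: wooden board, loose, 200 x 46 x 14 mm (x, y, z), about 0.1 to 0.2 kg, evenly weighted (balances at its middle), one end painted blue for 21 mm. Origin: centre of its underside; x along its length, the blue end is at -x. Starts flat on the table, the blue end roughly towards the robot
- board_nose (a point): middle of the end face of the board's blue end, 100 mm from the board's middle and 7 mm above its underside
- tower: bystander, not to be moved: small stone castle tower, 55 mm across, 87 mm tall. Origin: centre of its underside
- beaker: bystander, not to be moved: clear plastic beaker, 72 mm across, 98 mm tall. Origin: centre of its underside
- figure: bystander, not to be moved: green game figure, 26 mm across, 47 mm tall. Origin: centre of its underside
- gauge: the gauge itself: foot plate 44 x 36 mm, steel post with the red pointer, fixed; the pointer's plane is x = 0 of this body. Origin: on the table, 62 mm to the side of the stand's middle line
Not all that is in view belongs to the job. What is shaped like the gauge but purple or yellow is not meant.

How it is judged (in metres and radians):
On the way, in this order (a step that is already met when the one before it is completed fails the run):
1. the separator sheet lies flat on the stand between the lips, let go (x of separator in the frame of stand between -0.012 and 0.012 m and y of separator in the frame of stand between -0.012 and 0.012 m and z of separator in the frame of stand between 0.0375 and 0.042 m and angle between separator's own z axis and vertical below 0.03 rad and angle between the x axis of separator and the x axis of stand, either way round below 0.12 rad and contact force between the fingers and separator below 0.1 N), for 0.2 s.
2. the board lies on the sheet by itself, blue end to the front, let go, its blue end still short of the mark (x of separator in the frame of stand between -0.012 and 0.012 m and y of separator in the frame of stand between -0.012 and 0.012 m and z of separator in the frame of stand between 0.0375 and 0.042 m and angle between separator's own z axis and vertical below 0.03 rad and angle between the x axis of separator and the x axis of stand, either way round below 0.12 rad and z of board in the frame of stand between 0.0435 and 0.0515 m and y of board_nose in the frame of stand between -0.013 and 0.013 m and angle between board's own z axis and vertical below 0.05 rad and angle between the x axis of board and the x axis of stand, either way round below 0.1 rad and contact force between board and separator above 0.15 N and x of board_nose in the frame of gauge_mark above 0.022 m and x of board_nose in the frame of stand below -0.067 m and contact force between each of the arm, the fingers and board below 0.1 N and linear speed of board below 0.02 m/s), for 0.2 s.
3. the board slides out along the sheet, lying on it, through the last 20 mm before the mark (z of board in the frame of stand between 0.0435 and 0.0515 m and y of board_nose in the frame of stand between -0.013 and 0.013 m and angle between board's own z axis and vertical below 0.05 rad and angle between the x axis of board and the x axis of stand, either way round below 0.1 rad and contact force between board and separator above 0.15 N and x of board_nose in the frame of gauge_mark between 0.004 and 0.02 m), for 0.04 s.
At the end, for the whole second after the job is handed in: Blue tip within 6 mm of the pointer plane and 13 mm of the stand's middle line; board straight (0.1 rad), level (0.05 rad), at rest, resting on the sheet (>0.15 N), held by the fingers (>1 N), not leaning on the gauge; sheet flat between the lips, centred within 12 mm, straight (0.12 rad) (x of board_nose in the frame of gauge_mark between -0.006 and 0.006 m and z of board in the frame of stand between 0.0435 and 0.0515 m and y of board_nose in the frame of stand between -0.013 and 0.013 m and angle between board's own z axis and vertical below 0.05 rad and angle between the x axis of board and the x axis of stand, either way round below 0.1 rad and contact force between board and separator above 0.15 N and x of separator in the frame of stand between -0.012 and 0.012 m and y of separator in the frame of stand between -0.012 and 0.012 m and z of separator in the frame of stand between 0.0375 and 0.042 m and angle between separator's own z axis and vertical below 0.03 rad and angle between the x axis of separator and the x axis of stand, either way round below 0.12 rad and contact force between the fingers and board above 1 N and linear speed of board below 0.01 m/s and contact force between board and gauge below 0.3 N); the arm keeps its last pose, push and grip.
It fails at once if the board is tipped by more than 0.45 rad (angle between board's own z axis and vertical above 0.45 rad).
It fails at once if the tower is moved by more than 20 mm or knocked over (distance of tower from where it was at the start of the episode above 0.02 m or angle between tower's own z axis and vertical above 0.4 rad).
It fails at once if the beaker is moved by more than 20 mm or knocked over (distance of beaker from where it was at the start of the episode above 0.02 m or angle between beaker's own z axis and vertical above 0.4 rad).
It fails at once if the figure is moved by more than 20 mm or knocked over (distance of figure from where it was at the start of the episode above 0.02 m or angle between figure's own z axis and vertical above 0.4 rad).
It also fails if it takes over 72 s, if anything falls off the work surface, if the arm or the gripper's body presses on something with over 40 N, if the wrist force passes 120 N, or if a joint passes its speed limit or range.

## Working session

There is one attempt and no reset: what is moved stays moved. The work goes in short steps, Python scripts to look and compute and a shell command to move; the robot and the scene stay as the last step left them, time stands still between calls to the robot, and variables do not carry over. Pictures are saved under pics/ and viewed, at most 12 in all, crops included, and the job is handed in when it is done.

```bash
mkdir -p pics
cat > h.py <<'E'
import numpy as np, cv2
from cell import arm, imaging
def cam(n):
    d=imaging.read_camera(n); return d['image'],np.array(d['intrinsics']),np.array(d['R']),np.array(d['t'])
def ray(px,K,R,t,z):
    c=-R.T@t; d=R.T@np.linalg.inv(K)@np.array([px[0],px[1],1.]); return c+d*(z-c[2])/d[2]
def proj(X,K,R,t):
    p=K@(R@np.array(X,float)+t); return p[:2]/p[2]
E
python3 - <<'E'
from h import *
import pickle
D={n:cam(n) for n in("scene","side","wrist")}
pickle.dump(D,open('d0.pkl','wb'))
for n in D: cv2.imwrite(f'pics/{n}0.png',D[n][0]); print(n,(-D[n][2].T@D[n][3]).round(), D[n][1][0,0])
print(arm.sense()['orientation'])
E
```

```text
scene [249. 619. 832.] 382.0889253349675
side [1172.  162. 1150.] 459.233264927206
wrist [674.  69. 372.] 340.1849502290218
[ 7.07106887e-01  7.07106549e-01 -2.89775827e-04 -3.08791721e-04]
```

View pics/scene0.png

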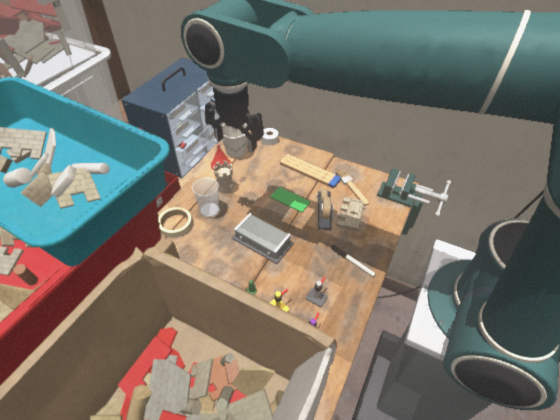

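View pics/side0.png

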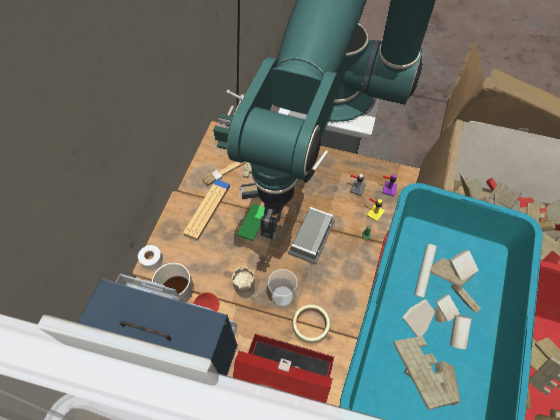

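Scene view: stand (263,237), green sheet (290,200), board (310,170) with its blue end (335,181), steel gauge (318,290), figure (252,285), tower (224,170), beaker (207,195). The side view shows the same items. I'll zoom in on both.

Run:
```python
from h import *
import pickle
D=pickle.load(open('d0.pkl','rb'))
a=cv2.resize(D['scene'][0][145:335,215:365],None,fx=3,fy=3,interpolation=cv2.INTER_CUBIC)[:600,:400]
a=cv2.resize(D['scene'][0][145:335,220:360],(420,570),interpolation=cv2.INTER_CUBIC)
b=cv2.resize(D['side'][0][160:350,175:300],(375,570),interpolation=cv2.INTER_CUBIC)
b=cv2.resize(D['side'][0][160:350,285:410],(375,570),interpolation=cv2.INTER_CUBIC)
cv2.imwrite('pics/z.png',np.hstack([a,b]))
for n in('scene','side'):
    im,K,R,t=D[n]; hsv=cv2.cvtColor(im,cv2.COLOR_BGR2HSV)
    for nm,lo,hi,z in(('green',(50,90,50),(80,255,255),7),('blue',(105,120,60),(125,255,255),14),('red',(0,150,90),(8,255,255),53),('wood',(10,60,150),(28,170,255),14)):
        m=cv2.inRange(hsv,lo,hi); N,L,S,C=cv2.connectedComponentsWithStats(m)
        for i in range(1,N):
            p=ray(C[i],K,R,t,z)
            if S[i,4]>=6 and 400<p[0]<900 and -350<p[1]<350:
                r=cv2.minAreaRect(np.argwhere(L==i)[:,::-1].astype(np.float32))
                print(n,nm,S[i,4],C[i].round(1),p.round(),[ray(q,K,R,t,z)[:2].round().tolist() for q in cv2.boxPoints(r)] if S[i,4]>80 else '')
```

```text
scene green 444 [290.1 199.2] [ 566. -100.    7.] [[623.0, -79.0], [631.0, -132.0], [513.0, -120.0], [508.0, -69.0]]
scene blue 47 [334.5 180.3] [ 476. -230.   14.] 
scene red 103 [218.5 157.2] [ 826. -120.   53.] [[847.0, -91.0], [846.0, -154.0], [802.0, -133.0], [805.0, -71.0]]
scene red 13 [173.2 180.1] [887.  29.  53.] 
scene red 8 [144.6 224.1] [850. 200.  53.] 
scene red 723 [120.  255.9] [837. 308.  53.] [[899.0, 395.0], [853.0, 175.0], [780.0, 209.0], [832.0, 417.0]]
scene red 7 [141.6 230.4] [843. 220.  53.] 
scene red 13 [ 98.4 249.3] [899. 317.  53.] 
scene red 8 [115.4 250.2] [859. 300.  53.] 
scene red 14 [105.6 254.6] [871. 321.  53.] 
scene red 6 [111.2 251.8] [865. 309.  53.] 
scene red 13 [283.8 291.5] [434. 210.  53.] 
scene wood 24925 [288.3 248.1] [490.  69.  14.] [[727.0, 478.0], [1099.0, -396.0], [240.0, -331.0], [239.0, 407.0]]
scene wood 251 [302.9 217.3] [500. -47.  14.] [[519.0, -10.0], [520.0, -99.0], [483.0, -90.0], [484.0, -3.0]]
scene wood 328 [174.4 221. ] [814. 132.  14.] [[834.0, 174.0], [881.0, 115.0], [807.0, 77.0], [763.0, 138.0]]
scene wood 121 [2
[... 830 characters left out ...]
[513. -98.  14.] 
side wood 33 [285.2 209.7] [513. -26.  14.] 
side wood 11 [298.  217.3] [527.  16.  14.] 
side wood 13 [150.2 257.2] [ 761. -336.   14.] 
side wood 212 [143.3 270.9] [ 803. -337.   14.] [[817.0, -363.0], [778.0, -368.0], [782.0, -304.0], [821.0, -300.0]]
side wood 6 [242.3 271.8] [732. -82.  14.] 
side wood 13 [248.4 274.6] [735. -64.  14.] 
side wood 13 [139.2 277.6] [ 824. -339.   14.] 
side wood 18 [244.2 284.1] [763. -66.  14.] 
side wood 60 [192.4 297.7] [ 837. -183.   14.] 
side wood 7 [258.7 298.3] [790. -17.  14.] 
side wood 36 [313.1 311.2] [784. 127.  14.] 
side wood 569 [310.3 324.5] [820. 129.  14.] [[819.0, 81.0], [769.0, 134.0], [821.0, 178.0], [869.0, 126.0]]
```

View pics/z.png

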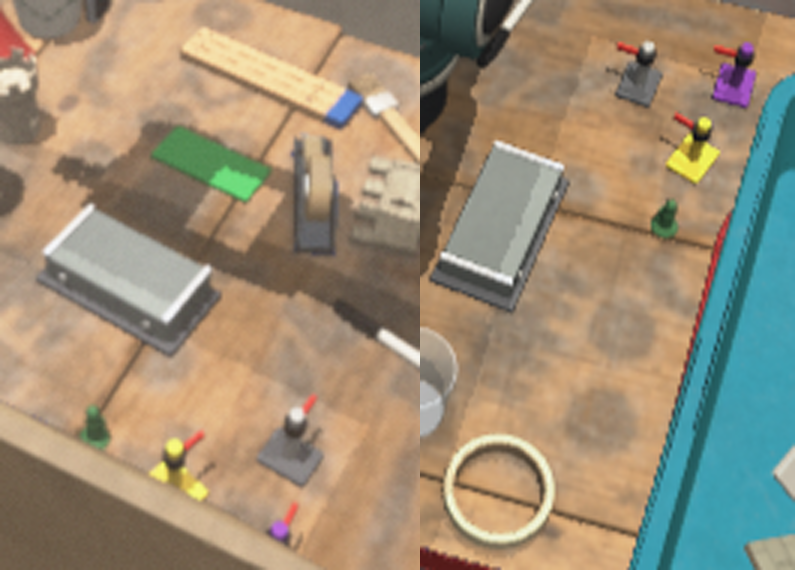

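View pics/wrist0.png

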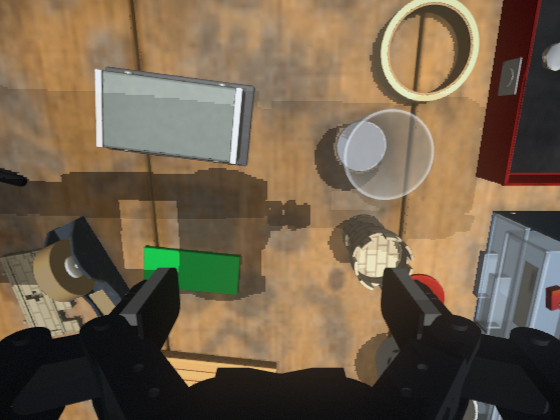

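Zoomed views: gauge pointer tip at about scene (324,278) and side (351,176). The yellow and purple gauges are decoys. The wrist view shows the stand's lips (white, px 95–252, 69–165), the green sheet (145–242, 245–298), the tower (382,260) and the beaker (388,155).

Run:
```python
from h import *
import pickle
D=pickle.load(open('d0.pkl','rb'))
im,K,R,t=D['wrist']; hsv=cv2.cvtColor(im,cv2.COLOR_BGR2HSV)
m=cv2.inRange(hsv,(0,0,200),(179,40,255)); N,L,S,C=cv2.connectedComponentsWithStats(m)
lips=[]
for i in range(1,N):
    if S[i,4]>100 and C[i][0]<300:
        r=cv2.minAreaRect(np.argwhere(L==i)[:,::-1].astype(np.float32)); b=[ray(q,K,R,t,43)[:2] for q in cv2.boxPoints(r)]
        print('lip',C[i].round(1),ray(C[i],K,R,t,43).round(1),np.round(b,1).tolist()); lips.append(ray(C[i],K,R,t,43)[:2])
g=cv2.inRange(hsv,(50,90,50),(80,255,255)); N,L,S,C=cv2.connectedComponentsWithStats(g); i=1+S[1:,4].argmax()
pts=np.array([ray(q,K,R,t,7)[:2] for q in np.argwhere(L==i)[:,::-1]],np.float32); print('sheet',C[i],cv2.minAreaRect(pts))
for n in('scene','side'):
    im2,K2,R2,t2=D[n]; hv=cv2.cvtColor(im2,cv2.COLOR_BGR2HSV)
    m=cv2.inRange(hv,(0,120,80),(9,255,255))|cv2.inRange(hv,(172,120,80),(179,255,255))
    N,L,S,C=cv2.connectedComponentsWithStats(m,connectivity=8)
    for i in range(1,N):
        p=ray(C[i],K2,R2,t2,53)
        if 300<p[0]<520 and 50<p[1]<300 and S[i,4]>2:
            q=np.argwhere(L==i)[:,::-1]; P=np.array([ray(x,K2,R2,t2,53)[:2] for x in q]); k=P[:,1].argsort()
            print(n,S[i,4],C[i].round(1),p[:2].round(1),'ends',P[k[:3]].mean(0).round(1),P[k[-3:]].mean(0).round(1))
    b=cv2.inRange(hv,(105,120,60),(125,255,255))
    N,L,S,C=cv2.connectedComponentsWithStats(b)
    for i in range(1,N):
        p=ray(C[i],K2,R2,t2,14)
        if 400<p[0]<560 and -300<p[1]<-150 and S[i,4]>20: print(n,'blue',p.round(1),np.round([ray(x,K2,R2,t2,14)[:2] for x in cv2.boxPoints(cv2.minAreaRect(np.argwhere(L==i)[:,::-1].astype(np.float32)))]).tolist())
# board ends by hand (scene: far corners)
im2,K2,R2,t2=D['scene']
for q in((280.5,162),(287.5,154.5),(341,177),(334,187)): print('board',ray(q,K2,R2,t2,14).round(1))
for q in((380,265),(388,153)): print('by',ray(q,K,R,t,90 if 1 else 0).round())
```

```text
lip [ 98.1 107.8] [505.3  77.2  43. ] [[507.1, 110.5], [512.0, 110.6], [503.5, 42.5], [498.3, 42.4]]
lip [235.5 124.5] [631.9  62.2  43. ] [[624.2, 26.5], [633.1, 94.7], [638.6, 94.2], [630.0, 26.0]]
sheet [195.6651348  268.49846814] ((569.6041870117188, -103.89604949951172), (51.57326126098633, 110.5396957397461), 83.83861541748047)
scene 14 [322.8 279.1] [366.7 138.7] ends [366.4 132. ] [366.8 145.5]
scene 22 [284.  291.4] [433.4 210. ] ends [432.1 202.2] [434.9 217.3]
scene 22 [316.6 315.6] [343.3 230.7] ends [344.3 222.4] [343.  238.6]
scene blue [ 475.9 -229.5   14. ] [[486.0, -213.0], [478.0, -253.0], [465.0, -244.0], [473.0, -205.0]]
side 18 [353.8 175.7] [368.3 139.9] ends [368.  131.6] [369.2 148.7]
side 22 [386.4 176.6] [344.4 232. ] ends [345.1 222.1] [345.5 241.9]
side 18 [372.5 199.7] [434.5 208. ] ends [431.  200.1] [436.9 215.6]
side blue [ 479.6 -235.4   14. ] [[484.0, -257.0], [468.0, -258.0], [474.0, -213.0], [490.0, -212.0]]
board [ 662.9 -229.3   14. ]
board [ 659.2 -273.6   14. ]
board [ 463.3 -253.    14. ]
board [ 466.5 -201.4   14. ]
by [764. -59.  90.]
by [762.  40.  90.]
```

Measured so far:
- **Stand:** centre (568.6, 69.7), axis −0.118 rad, lips 127.5 mm apart (expected 128).
- **Mark:** x_s ≈ −207.5, which is 140 mm in front of the front face (expected 120–142) and 38 mm to the side (expected 36).
- **Sheet:** centre (569.6, −103.9), axis −0.108 rad.

I'll move above the sheet and turn −83.2°.

```bash
python3 -m crank '[[-2.08,-2.1,2.2,0,8],[-2.08,-2.1,2.2,0,8],[-2.08,-2.1,2.2,0,8],[-2.08,-2.1,2.2,0,8],[-2.08,-2.1,2.2,0,8],[0,0,0,-8.32,7],[0,0,0,-8.32,7],[0,0,0,-8.32,7],[0,0,0,-8.32,7],[0,0,0,-8.32,7]]' 40; python3 -m crank '[[0,0,0,-8.32,7],[0,0,0,-8.32,7],[0,0,0,-8.32,7],[0,0,0,-8.32,7],[0,0,0,-8.32,7],[0,0,0,0,7],[0,0,0,0,7]]'
cat >> h.py <<'E'
from scipy.spatial.transform import Rotation
def tool():
    s=arm.sense(); M=Rotation.from_quat(s['orientation']).as_matrix(); return np.array(s['eef_pos']),M,s
def go(target): # world target -> tool-axes shift in cm
    p,M,s=tool(); return (M.T@(np.array(target)-p)/10).round(2)
def sheet(z=7,im=None):
    im,K,R,t=cam('wrist'); hsv=cv2.cvtColor(im,cv2.COLOR_BGR2HSV)
    g=cv2.inRange(hsv,(50,90,40),(80,255,255)); N,L,S,C=cv2.connectedComponentsWithStats(g); i=1+S[1:,4].argmax()
    pts=np.array([ray(q,K,R,t,z)[:2] for q in np.argwhere(L==i)[:,::-1]],np.float32); return im,cv2.minAreaRect(pts)
E
python3 - <<'E'
from h import *
im,r=sheet(); cv2.imwrite('pics/w1.png',im); print(r); p,M,s=tool(); print(p,M.round(3),s['finger_gap'],s['force'])
E
```

```text
t: 1.15
eef_pos: [569.9, -104.0, 121.1]
orientation: [0.407, 0.913, -0.0, -0.0]
force: [0.8, 0.6, -0.1]
finger_gap: 69.9
gripper_force: 0.0
t: 1.85
eef_pos: [569.9, -104.0, 121.2]
orientation: [0.062, 0.998, 0.0, -0.0]
force: [0.2, 0.1, 0.3]
finger_gap: 70.0
gripper_force: 0.0
((567.964111328125, -105.7196273803711), (49.446292877197266, 111.11508178710938), 83.7334976196289)
[ 569.92085733 -103.98848964  121.17708752] [[-0.992  0.123 -0.   ]
 [ 0.123  0.992  0.   ]
 [ 0.     0.    -1.   ]] 70.13298482905685 [-0.22772089 -0.37096942 -0.90356855]
```

View pics/w1.png

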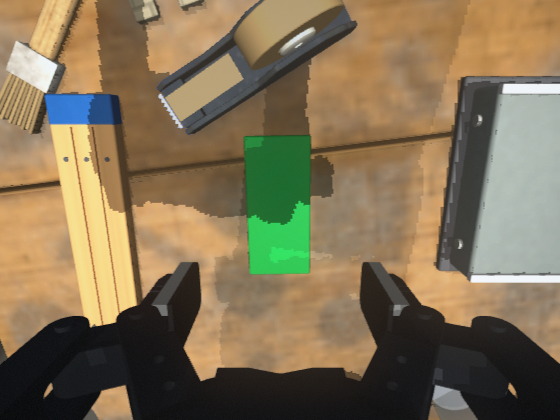

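The sheet (px 245–310, 135–273) is clear between the fingers, at (568, −105.7). The board is on the left with its blue end up (px 47–120, 95–124). Next I descend and grip.

```bash
python3 -m crank '[[0.05,-0.2,2.5,0,7],[0,0,2.5,0,7],[0,0,2.5,0,7],[0,0,2.5,0,7],[0,0,1.2,0,7],[0,0,0.5,0,6],[0,0,0,0,4.6],[0,0,0,0,4.6],[0,0,0,0,4.6],[0,0,0,0,4.6]]' 40; python3 -c "
from h import *
p,M,s=tool();print(p,s['force'],s['finger_gap'],s['gripper_force'])"
```

```text
t: 2.9
eef_pos: [569.7, -106.0, 5.1]
orientation: [0.059, 0.998, -0.0, 0.001]
force: [0.3, 0.2, 0.5]
finger_gap: 46.0
gripper_force: 0.0
[ 569.67297324 -106.03605891    5.14903408] [0.29016591 0.18302212 0.46586947] 45.950022533264296 0.0
```

It closed above the sheet, since the tips swing back at this opening. I'll reopen, go down and retry.

```bash
python3 -m crank '[[0,0,0,0,6.5],[0,0,0,0,6.5],[0,0,0.2,0,6.5],[0,0,0.2,0,6.5],[0,0,0.2,0,6.5],[0,0,0,0,4.6],[0,0,0,0,4.6],[0,0,0,0,4.6],[0,0,0,0,4.6]]' 40; python3 -c "
from h import *
p,M,s=tool();print(p,s['force'],s['finger_gap'],s['gripper_force'])"
```

```text
t: 3.8
eef_pos: [569.2, -105.9, -1.8]
orientation: [0.059, 0.998, 0.0, -0.0]
force: [0.2, -0.3, 0.3]
finger_gap: 48.6
gripper_force: 41.3
[ 569.22847084 -105.90575864   -1.7502653 ] [ 0.21283723 -0.29488999  0.28467756] 48.56956060831239 41.26623809337616
```

```bash
python3 -m crank '[[0,0,-0.5,0,4.6],[0,0,-1.5,0,4.6],[0,0,-2,0,4.6],[0,0,-2,0,4.6],[0,0,-2,0,4.6],[0,0,-1,0,4.6],[0,0,0,0,4.6],[0,2,0,0,4.6],[0,2,0,0,4.6],[0,2,0,0,4.6],[0,1,0,0,4.6],[0,0,0,0,4.6]]'
python3 - <<'E'
from h import *
p,M,s=tool();print(p,s['finger_gap'],s['gripper_force'])
im,r=sheet(p[2]+9); cv2.imwrite('pics/w2.png',im); print('sheet',r)
im,K,R,t=cam('wrist'); hsv=cv2.cvtColor(im,cv2.COLOR_BGR2HSV)
m=cv2.inRange(hsv,(0,0,190),(179,40,255)); N,L,S,C=cv2.connectedComponentsWithStats(m)
for i in range(1,N):
    if S[i,4]>100:
        b=[ray(q,K,R,t,43)[:2] for q in cv2.boxPoints(cv2.minAreaRect(np.argwhere(L==i)[:,::-1].astype(np.float32)))]
        print('lip',C[i].round(1),ray(C[i],K,R,t,43).round(1),np.round(b,1).tolist())
print('go',go([569.8,69.7,p[2]]))
E
```

```text
t: 5.0
eef_pos: [577.4, -35.6, 87.7]
orientation: [0.059, 0.998, 0.0, -0.0]
force: [-0.0, 0.6, 0.0]
finger_gap: 48.9
gripper_force: 41.4
[577.40653381 -35.61200237  87.69948934] 48.89048725191838 41.42343878746033
sheet ((576.092529296875, -35.757747650146484), (49.10475158691406, 111.40119171142578), 83.41854858398438)
lip [155.7  21.4] [455.8 -83.7  43. ] [[458.1, -94.4], [450.0, -74.4], [453.6, -72.6], [461.8, -92.7]]
lip [461.8 185.4] [556.1  67.6  43. ] [[620.9, 27.5], [492.4, 41.9], [506.4, 109.7], [639.2, 109.0]]
lip [ 35.9 110.6] [ 489.5 -155.1   43. ] [[479.8, -161.2], [478.6, -158.7], [499.6, -149.4], [500.9, -151.9]]
lip [450.7 305. ] [630.7  62.7  43. ] [[629.7, 30.5], [624.1, 30.6], [631.6, 93.8], [637.2, 94.2]]
go [ 2.01 10.48  0.02]
```

View pics/w2.png

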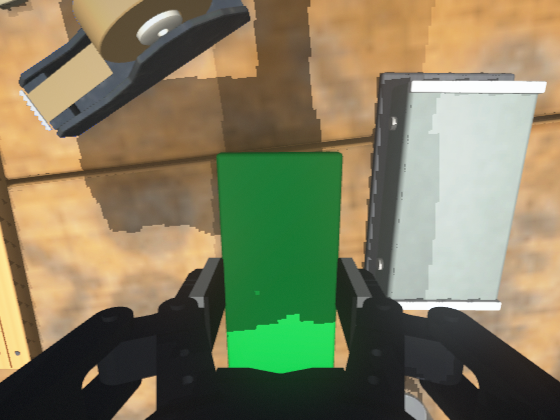

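The sheet is held straight (px 217–342), −6.6° against the stand's −6.8°. The stand is at the right with its lips at px (480,87) and (450,305), which agrees with the first measurement. Carry it over and lower it.

```bash
python3 -m crank '[[0.4,2.1,0,0,4.6],[0.4,2.1,0,0,4.6],[0.4,2.1,0,0,4.6],[0.4,2.1,0,0,4.6],[0.4,2.08,0,0,4.6],[0,0,1.5,0,4.6],[0,0,1.5,0,4.6],[0,0,1,0,4.6],[0,0,0.4,0,4.6],[0,0,0,0,4.6],[0,0,0,0,4.6]]'; python3 -c "
from h import *
im,r=sheet(51); print(r,tool()[0],tool()[2]['force'],go([569.8,69.7,38.7]))"
```

```text
t: 6.2
eef_pos: [570.3, 69.6, 44.6]
orientation: [0.06, 0.998, 0.0, 0.0]
force: [0.3, 0.2, -0.8]
finger_gap: 48.4
gripper_force: 41.4
((571.6464233398438, 72.38430786132812), (56.66960144042969, 115.53318786621094), 83.53421020507812) [570.44036739  69.76905487  44.81710658] [-0.18563376 -0.7425108  -0.66555791] [ 0.06 -0.01  0.61]
```

```bash
python3 -m crank '[[0.05,0,0.2,0,4.6],[0,0,0.2,0,4.6],[0,0,0.15,0,4.6],[0,0,0.05,0,4.6],[0,0,0,0,4.6]]'; python3 -m crank '[[0,0,0,0,5.3],[0,0,0,0,6],[0,0,0,0,6.5],[0,0,-0.5,0,6.5],[0,0,-2.5,0,6.5],[0,0,-3,0,6.5],[0,0,-3,0,6.5],[0,0,0,0,6.5],[0,0,0,0,6.5],[0,0,0,0,6.5]]'
python3 - <<'E'
from h import *
p,M,s=tool(); im,r=sheet(47); cv2.imwrite('pics/w3.png',im); print(r,p)
c,sn=np.cos(-.118),np.sin(-.118); d=np.array(r[0])-[568.6,69.7]; print('in stand',d@[c,sn],d@[-sn,c])
E
```

```text
t: 6.75
eef_pos: [569.6, 70.1, 38.3]
orientation: [0.059, 0.998, -0.0, -0.0]
force: [0.2, -0.3, -1.1]
finger_gap: 48.6
gripper_force: 41.4
t: 7.75
eef_pos: [569.2, 70.0, 127.4]
orientation: [0.059, 0.998, -0.0, -0.001]
force: [-0.1, -0.3, -1.2]
finger_gap: 65.1
gripper_force: 0.0
((568.301025390625, 69.91001892089844), (49.45044708251953, 110.42623138427734), 83.422119140625) [569.19065881  70.03157801 127.37105613]
in stand -0.3216203236035488 0.17336127488986383
```

View pics/w3.png

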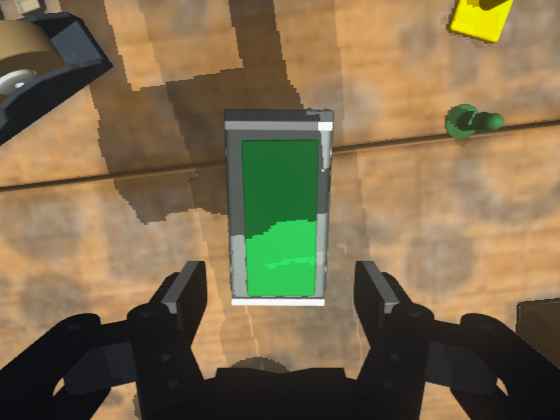

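The sheet lies flat and centred between the lips (px 243–318 × 140–297), offset by (−0.3, +0.2) mm. Next is the board.

```bash
python3 -m crank '[[0,-3,0,0,7],[-0.3,-3,0,0,7],[-0.4,-3,0,0,7],[-0.4,-3,0,0,7],[-0.4,-3,0,0,7],[-0.4,-3,0,0,7],[-0.4,-3,0,0,7],[-0.4,-3,0,0,7],[-0.3,-3,0,0,7],[0,-2,0,0,7],[0,0,0,0,7],[0,0,0,0,7]]' 60
cat >> h.py <<'E'
def board(z=14,ylim=None):
    im,K,R,t=cam('wrist'); hsv=cv2.cvtColor(im,cv2.COLOR_BGR2HSV)
    b=cv2.inRange(hsv,(102,110,50),(125,255,255)); N,L,S,C=cv2.connectedComponentsWithStats(b); i=1+S[1:,4].argmax()
    pts=np.array([ray(q,K,R,t,z)[:2] for q in np.argwhere(L==i)[:,::-1]],np.float32); return im,S[i,4],cv2.minAreaRect(pts),(K,R,t)
E
python3 - <<'E'
from h import *
p,M,s=tool(); im,n,r,c=board(); cv2.imwrite('pics/w4.png',im); print(p,n,r,cv2.boxPoints(r).round(1).tolist())
E
```

```text
t: 9.0
eef_pos: [564.7, -221.4, 127.4]
orientation: [0.06, 0.998, 0.0, -0.001]
force: [0.4, 1.1, 0.1]
finger_gap: 69.9
gripper_force: 0.0
[ 564.71575146 -221.36523067  127.36111375] 1877 ((477.6438903808594, -235.18270874023438), (44.94426727294922, 19.46748924255371), 83.10845184326172) [[465.29998779296875, -256.29998779296875], [484.6000061035156, -258.70001220703125], [490.0, -214.0], [470.70001220703125, -211.6999969482422]]
```

View pics/w4.png

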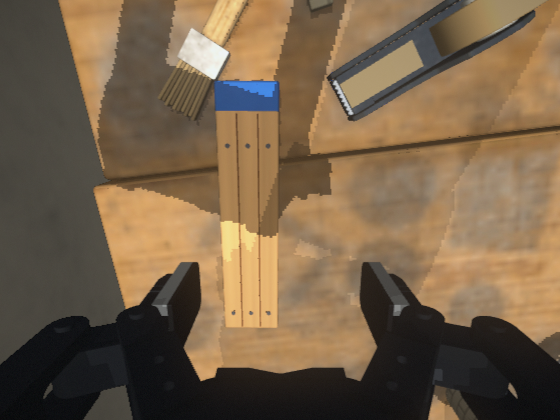

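The board is fully in view: blue end at px (247,81), rear end at (251.5,327).

Run:
```python
from h import *
im,n,r,c=board()
a=ray((247.5,81),*c,14);b=ray((251.5,327),*c,14); p,M,s=tool()
d=b-a; print(a,b,np.linalg.norm(d),np.arctan2(d[1],d[0]),(a+b)/2,'tool x ang',np.arctan2(-M[1,0],-M[0,0]),go([*((a+b)/2)[:2],p[2]]))
for q in((215,81),(279,81),(226,327),(277.5,327)): print(ray(q,*c,14).round(1))
```

```text
[ 468.29622395 -232.59111921   14.        ] [ 664.58214166 -257.84235408   14.        ] 197.9034773718754 -0.12794245823737133 [ 566.43918281 -245.21673665   14.        ] tool x ang -0.11819603742116375 [-0.43 -2.42 -0.  ]
[ 465.6 -255.2   14. ]
[ 470.9 -210.6   14. ]
[ 662.  -279.6   14. ]
[ 667.2 -235.7   14. ]
```

```bash
python3 -m crank '[[-0.2,-1.2,0,0,7],[-0.23,-1.22,0,0,7],[0,0,2.5,0,7],[0,0,2.5,0,7],[0,0,2.5,0,7],[0,0,2.5,0,7],[0,0,1.5,0,6.5],[0,0,1,0,6.5],[0,0,0.1,0,6.5]]'; python3 -m crank '[[0,0,0,0,5],[0,0,0,0,4.2],[0,0,0,0,4.2],[0,0,0,0,4.2],[0,0,0,0,4.2],[0,0,0,0,4.2]]' 60
```

```text
t: 10.0
eef_pos: [566.2, -246.1, 1.5]
orientation: [0.059, 0.998, 0.0, -0.001]
force: [0.2, -0.6, -0.4]
finger_gap: 65.0
gripper_force: 0.0
t: 10.6
eef_pos: [567.2, -246.3, 3.7]
orientation: [0.059, 0.998, -0.0, 0.001]
force: [-0.6, -0.7, 7.2]
finger_gap: 44.7
gripper_force: 62.0
```

Gripped. Now lift high enough to clear the tape dispenser.

```bash
python3 -m crank '[[0,0,-0.3,0,4.2],[0,0,-0.7,0,4.2],[0,0,-1.5,0,4.2],[0,0,-2,0,4.2],[0,0,-2.5,0,4.2],[0,0,-2.5,0,4.2],[0,0,-2.5,0,4.2],[0,0,-1.5,0,4.2],[0,0,-0.5,0,4.2],[0,0,0,0,4.2],[0,0,0,0,4.2]]'
python3 - <<'E'
from h import *
p,M,s=tool(); im,n,r,c=board(p[2]+10); cv2.imwrite('pics/w5.png',im); print(p,n,r,s['force'],s['finger_gap'])
print(proj([p[0]-99.3,p[1]+11.8,p[2]+10],*c))
E
```

```text
t: 11.7
eef_pos: [566.1, -245.8, 141.1]
orientation: [0.059, 0.998, 0.0, -0.001]
force: [-0.4, 0.3, -1.8]
finger_gap: 44.1
gripper_force: 61.3
[ 566.08140305 -245.80824612  141.08212505] 7683 ((476.8931884765625, -234.95310974121094), (45.376644134521484, 19.669174194335938), 83.15531158447266) [-0.4421286   0.31867946 -1.77443972] 44.07440064516165
[280.51231214  26.98660118]
```

View pics/w5.png

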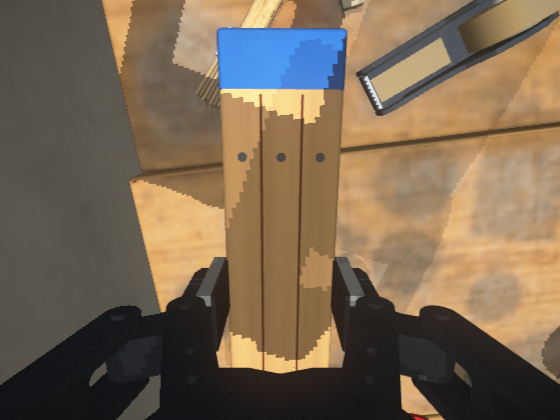

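The board is held level and straight (blue end px 218–347, top row 28), with the tool about at its middle. Carry it over the sheet with its middle at x_s ≈ −33.

```bash
python3 -m crank '[[0.3,1.4,0,0,4.2],[0.65,3,0,0,4.2],[0.65,3,0,0,4.2],[0.65,3,0,0,4.2],[0.65,3,0,0,4.2],[0.65,3,0,0,4.2],[0.65,3,0,0,4.2],[0.65,3,0,0,4.2],[0.65,3,0,0,4.2],[0.65,3,0,0,4.2],[0.35,1.6,0,0,4.2],[0,0,0,0,4.2]]'; python3 -m crank '[[0.25,0.36,0,0,4.2],[0.3,0,2,0,4.2],[0,0,2,0,4.2],[0,0,2,0,4.2],[0,0,1.5,0,4.2],[0,0,0.5,0,4.2],[0,0,0,0,4.2],[0,0,0,0,4.2]]'
python3 - <<'E'
from h import *
p,M,s=tool(); im,n,r,c=board(p[2]+10.3); print(p,r,s['force'],go([535.8,73.6,p[2]]))
E
```

```text
t: 12.95
eef_pos: [536.6, 61.8, 141.7]
orientation: [0.058, 0.998, 0.0, -0.0]
force: [-0.3, -0.7, -1.4]
finger_gap: 43.9
gripper_force: 61.4
t: 13.75
eef_pos: [532.8, 63.7, 63.1]
orientation: [0.059, 0.998, 0.0, 0.0]
force: [-0.0, -0.0, -1.6]
finger_gap: 44.0
gripper_force: 61.4
[532.82206286  63.7175094   63.12366249] ((443.70245361328125, 74.6260986328125), (45.13430404663086, 19.5864200592041), 83.13829040527344) [-0.0232551  -0.03229326 -1.56153656] [-0.17  1.01  0.02]
```

```bash
python3 -m crank '[[-0.1,0.5,0,0,4.2],[-0.07,0.51,0,0,4.2],[0,0,0.4,0,4.2],[0,0,0.3,0,4.2],[0,0,0.2,0,4.2],[0,0,0,0,4.2],[0,0,0,0,4.2]]'; for i in 1 2 3 4; do :; done; python3 -c "
from h import *
p,M,s=tool(); im,n,r,c=board(p[2]+10.3); print(p,r,s['force'])"
```

```text
t: 14.5
eef_pos: [535.2, 73.6, 53.2]
orientation: [0.059, 0.998, -0.0, -0.0]
force: [-0.4, -0.4, -1.0]
finger_gap: 44.3
gripper_force: 61.4
[535.23862934  73.58544111  53.21986878] ((446.1321105957031, 84.47022247314453), (45.1683349609375, 19.6054630279541), 83.1421890258789) [-0.40501293 -0.42228874 -0.9800032 ]
```

```bash
python3 -m crank '[[0,0,0.1,0,4.2],[0,0,0.1,0,4.2],[0,0,0,0,4.2]]'; python3 -m crank '[[0,0,0.1,0,4.2],[0,0,0,0,4.2],[0,0,0,0,4.2]]'; python3 -m crank '[[0,0,0.1,0,4.2],[0,0,0,0,4.2],[0,0,0,0,4.2]]'
```

```text
t: 14.85
eef_pos: [535.2, 73.6, 51.2]
orientation: [0.059, 0.998, -0.0, -0.0]
force: [-0.1, -0.9, -1.4]
finger_gap: 43.9
gripper_force: 61.4
t: 15.15
eef_pos: [535.4, 73.7, 50.8]
orientation: [0.059, 0.998, 0.0, 0.0]
force: [-3.5, -0.2, 6.5]
finger_gap: 44.2
gripper_force: 62.1
t: 15.45
eef_pos: [535.6, 73.7, 50.7]
orientation: [0.059, 0.998, 0.0, 0.0]
force: [-8.2, -1.1, 16.0]
finger_gap: 44.0
gripper_force: 63.3
```

Contact on the sheet at TCP z ≈ 50.8. Relieve the load, release and back off.

```bash
python3 -m crank '[[0,0,-0.15,0,4.2],[0,0,0,0,4.2],[0,0,0,0,4.6],[0,0,0,0,5],[0,0,0,0,5.5],[0,0,0,0,6],[0,0,0,0,6.5],[0,0,0,0,6.5],[0,0,-1,0,6.5],[0,0,-2,0,6.5],[0,0,-2,0,6.5],[0,0,0,0,6.5]]'
python3 - <<'E'
from h import *
p,M,s=tool(); im,n,r,c=board(61); cv2.imwrite('pics/w6.png',im); print(p,r)
c_,s_=np.cos(-.118),np.sin(-.118); d=np.array(r[0])-[568.6,69.7]; print('blue in stand',d@[c_,s_],d@[-s_,c_])
E
```

```text
t: 16.65
eef_pos: [536.6, 73.8, 104.4]
orientation: [0.059, 0.998, 0.0, 0.002]
force: [0.8, 0.1, -1.2]
finger_gap: 64.8
gripper_force: 0.0
[536.5960742   73.78356191 104.38251193] ((445.7929992675781, 84.51111602783203), (45.2284049987793, 19.682777404785156), 83.15798950195312)
blue in stand -123.69666865526499 0.25050044423748213
```

View pics/w6.png

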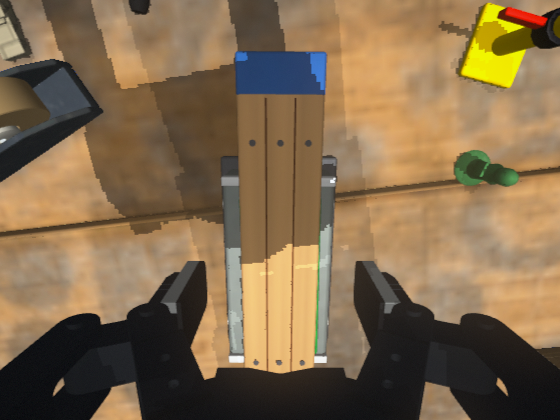

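The board rests by itself on the sheet, with its nose at x_s ≈ −134 and y ≈ 0 (blue end px 235–327, row 52). Now regrip 78 mm behind its middle.

```bash
python3 -m crank '[[-2,0,0,0,6.5],[-2,0,0,0,6.5],[-2,0,0,0,6.5],[-1.6,-0.03,0,0,6.5],[0,0,1.5,0,6.5],[0,0,1.5,0,6.5],[0,0,1.2,0,6.5],[0,0,0.5,0,6.5],[0,0,0.3,0,6.5],[0,0,0,0,6.5],[0,0,0,0,6.5]]' 50; python3 -c "
from h import *
p,M,s=tool(); im,n,r,c=board(61); print(p,r,s['force'],go([612.3,64.5,52]))"
```

```text
t: 17.8
eef_pos: [610.9, 64.4, 51.4]
orientation: [0.059, 0.998, 0.0, 0.0]
force: [-0.4, 0.8, 0.1]
finger_gap: 64.8
gripper_force: 0.0
[610.91648745  64.39525315  51.41513678] ((533.8502197265625, 119.82479095458984), (1.809230089187622, 3.0294060707092285e-05), 83.1557846069336) [-0.43432855  0.84483197  0.06442257] [-0.13  0.03 -0.05]
```

```bash
python3 -m crank '[[0,0,0,0,5],[0,0,0,0,4.2],[0,0,0,0,4.2],[0,0,0,0,4.2],[0,0,0,0,4.2],[0,0,0,0,4.2]]' 50
python3 - <<'E'
from h import *
for n in('scene','side'):
    im,K,R,t=cam(n); hv=cv2.cvtColor(im,cv2.COLOR_BGR2HSV)
    b=cv2.inRange(hv,(102,110,50),(125,255,255)); N,L,S,C=cv2.connectedComponentsWithStats(b)
    for i in range(1,N):
        p=ray(C[i],K,R,t,61)
        if 380<p[0]<500 and 40<p[1]<130 and S[i,4]>15:
            d=np.array([ray(q,K,R,t,61)[:2] for q in np.argwhere(L==i)[:,::-1]])-[568.6,69.7]; xs=d@[.993,-.118]; print(n,S[i,4],p.round(1),'xs',xs.mean().round(1),xs.min().round(1),'ys',(d@[.118,.993]).mean().round(1))
E
```

```text
t: 18.45
eef_pos: [611.1, 64.4, 51.6]
orientation: [0.059, 0.998, 0.0, 0.001]
force: [-0.8, 0.8, 6.3]
finger_gap: 44.6
gripper_force: 51.5
scene 50 [445.4 100.7  61. ] xs -126.0 -134.3 ys 16.2
```

Pressing with about 6 N. Start sliding.

```bash
python3 -m crank '[[0.3,0,0,0,4.2],[0.5,0,0,0,4.2],[0.5,0,0,0,4.2],[0.5,0,0,0,4.2],[0.5,0,0,0,4.2],[0.5,0,0,0,4.2],[0.5,0,0,0,4.2],[0.5,0,0,0,4.2],[0.5,0,0,0,4.2],[0.2,0,0,0,4.2],[0,0,0,0,4.2],[0,0,0,0,4.2]]'
python3 - <<'E'
from h import *
import pickle
p,M,s=tool(); print(p,s['force'],s['ft_torque'])
D={n:cam(n) for n in('scene','side','wrist')}; pickle.dump(D,open('d1.pkl','wb'))
a=D['scene'][0][215:310,255:345]; b=D['side'][0][150:250,290:385]
cv2.imwrite('pics/z2.png',np.hstack([cv2.resize(a,(400,420),interpolation=cv2.INTER_CUBIC),cv2.resize(b,(399,420),interpolation=cv2.INTER_CUBIC)]))
E
```

```text
t: 19.75
eef_pos: [566.1, 69.8, 51.6]
orientation: [0.059, 0.998, 0.0, 0.0]
force: [-2.5, 1.4, 8.0]
finger_gap: 44.4
gripper_force: 51.8
[566.14814459  69.76054436  51.60060156] [-2.50514105  1.36944467  7.96863362] [0.06396903 0.33557485 0.04571832]
```

View pics/z2.png

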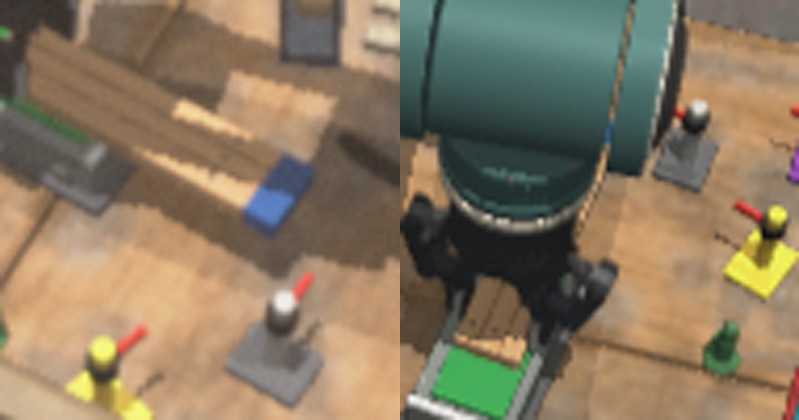

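Scene crop: the blue tip is still short of the pointer (tip px ≈ (325,253), pointer tip ≈ (324,278)), and the sheet is still flat. The side view is blocked. I'll check the tip position in the scene view.

Run:
```python
from h import *
import pickle
im,K,R,t=pickle.load(open('d1.pkl','rb'))['scene']; hv=cv2.cvtColor(im,cv2.COLOR_BGR2HSV)
b=cv2.inRange(hv,(100,90,30),(128,255,255)); b[:230]=0;b[285:]=0;b[:,:300]=0;b[:,340:]=0
q=np.argwhere(b)[:,::-1]; print(len(q),cv2.convexHull(q).reshape(-1,2).tolist())
W=lambda x,y,z:[568.6+.993*x+.118*y,69.7-.118*x+.993*y,z]
for x in(-179.5,-158.5):
  for y in(-23,23):
    for z in(47,61): print(x,y,z,proj(W(x,y,z),K,R,t).round(1))
m=cv2.inRange(hv,(0,120,80),(9,255,255))|cv2.inRange(hv,(172,120,80),(179,255,255)); m[:270]=0;m[290:]=0;m[:,:310]=0;m[:,335:]=0
print('red',np.argwhere(m)[:,::-1].tolist(),[proj(W(-207.3,y,53),K,R,t).round(1).tolist() for y in(36,54)])
```

```text
79 [[321, 257], [320, 261], [318, 264], [316, 266], [312, 264], [310, 262], [312, 259], [318, 253], [321, 253]]
-179.5 -23 47 [325.6 255.3]
-179.5 -23 61 [326.2 252. ]
-179.5 23 47 [316.4 268.2]
-179.5 23 61 [316.9 265. ]
-158.5 -23 47 [318.3 251.4]
-158.5 -23 61 [318.8 248.1]
-158.5 23 47 [309.  264.1]
-158.5 23 61 [309.4 260.9]
red [[323, 277], [324, 277], [325, 277], [322, 278], [323, 278], [324, 278], [322, 279], [323, 279], [324, 279], [321, 280], [322, 280], [323, 280], [321, 281], [322, 281], [322, 282]] [[324.1, 276.2], [320.3, 281.7]]
```

The projection agrees with the picture to about 1 px. Slide the remaining 27.5 mm.

```bash
python3 -m crank '[[0.3,0,0,0,4.2],[0.4,0,0,0,4.2],[0.4,0,0,0,4.2],[0.4,0,0,0,4.2],[0.4,0,0,0,4.2],[0.4,0,0,0,4.2],[0.3,0,0,0,4.2],[0.15,0,0,0,4.2],[0,0,0,0,4.2],[0,0,0,0,4.2]]'
python3 - <<'E'
from h import *
p,M,s=tool(); d=p[:2]-[568.6,69.7]; print(p,s['force'],s['ft_torque'],'tool xs,ys',d@[.993,-.118],d@[.118,.993])
D={n:cam(n) for n in('scene','side','wrist')}
a=D['scene'][0][225:305,275:345]; b=D['side'][0][150:230,315:385]
cv2.imwrite('pics/z3.png',np.hstack([cv2.resize(a,(400,457),interpolation=cv2.INTER_CUBIC),cv2.resize(b,(400,457),interpolation=cv2.INTER_CUBIC)]))
W=lambda x,y,z:[568.6+.993*x+.118*y,69.7-.118*x+.993*y,z]
for n in('scene','side'): print(n,[proj(W(-207,y,z),*D[n][1:]).round(1).tolist() for y,z in((-23,61),(23,61),(-23,47),(23,47),(36,53))])
im,r=sheet(47); print('green',r)
E
```

```text
t: 20.9
eef_pos: [539.0, 73.0, 51.6]
orientation: [0.059, 0.998, 0.0, 0.001]
force: [-0.3, -0.5, 7.8]
finger_gap: 44.6
gripper_force: 51.6
[539.03148158  72.99428709  51.64606747] [-0.28290924 -0.52046365  7.82340611] [ 0.0284769  -0.0487688   0.01665578] tool xs,ys -29.75026466409642 -0.2178580883979239
scene [[336.1, 257.2], [327.0, 270.4], [335.4, 260.5], [326.4, 273.7], [324.0, 276.2]]
side [[331.8, 166.6], [346.6, 171.6], [331.4, 169.4], [346.0, 174.4], [350.5, 174.7]]
green ((583.3878173828125, 68.27146911621094), (49.20197677612305, 26.653610229492188), 84.5103530883789)
```

View pics/z3.png

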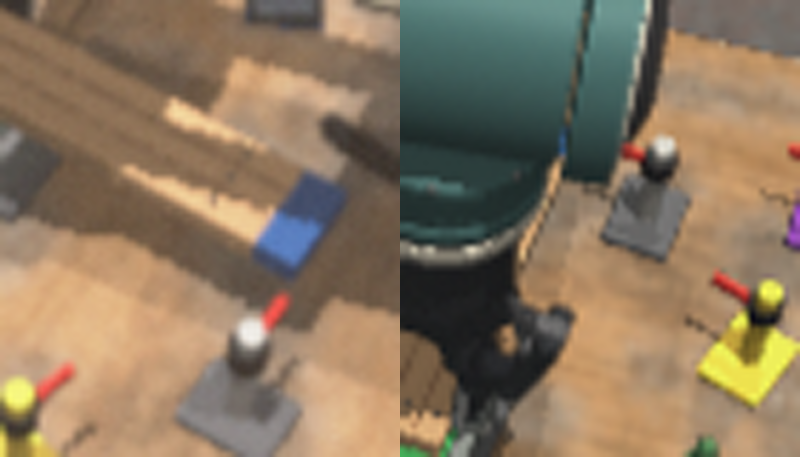

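The blue tip (crop ≈ (320,230)) is nearly level with the red pointer tip (≈ (285,298)). I'll refine with colour profiles in the scene view.

Run:
```python
from h import *
im,K,R,t=cam('scene'); f=im.astype(np.float32)
W=lambda x,y,z:[568.6+.993*x+.118*y,69.7-.118*x+.993*y,z]
def prof(ch,xs,y,z):
    q=np.array([proj(W(x,y,z),K,R,t) for x in xs],np.float32)
    s=cv2.remap(ch,q[:,0].reshape(1,-1),q[:,1].reshape(1,-1),cv2.INTER_LINEAR)[0]; return s
blue=f[...,0]-f[...,2]; red=f[...,2]-f[...,0]; xs=np.arange(-235,-160,.5)
for y in(-18,-12,-6,0,6,12,18):
    o=[]
    for z in(47,61):
        s=prof(blue,xs,y,z); k=s.argmax(); lo=min(s[:20].mean(),s[-20:].mean()); h=s>(s[k]+lo)/2; i=k
        while h[i]: i-=1
        j=k
        while h[j]: j+=1
        o+= [xs[i],xs[j]]
    print(y,'z47 front',o[0],'z61 rear edge(-21)',o[3]-21)
for y in(38,41,44,47):
    s=prof(red,xs,y,53); s=np.clip(s-np.median(s)-15,0,None); s[np.abs(xs+207)>10]=0; print('ptr',y,(s*xs).sum()/s.sum())
im,K,R,t=cam('side'); f=im.astype(np.float32); red=f[...,2]-f[...,0]
for y in(38,41,44,47):
    s=prof(red,xs,y,53); s=np.clip(s-np.median(s)-15,0,None); s[np.abs(xs+207)>10]=0; print('side ptr',y,(s*xs).sum()/s.sum())
```

```text
-18 z47 front -207.0 z61 rear edge(-21) -206.5
-12 z47 front -206.5 z61 rear edge(-21) -207.5
-6 z47 front -206.0 z61 rear edge(-21) -207.5
0 z47 front -205.5 z61 rear edge(-21) -208.0
6 z47 front -206.0 z61 rear edge(-21) -208.0
12 z47 front -206.0 z61 rear edge(-21) -207.5
18 z47 front -206.5 z61 rear edge(-21) -207.5
ptr 38 -208.07070847504488
ptr 41 -208.10883678761144
ptr 44 -208.19034335085027
ptr 47 -208.21255935703837
side ptr 38 nan
side ptr 41 nan
side ptr 44 -209.3375369106058
side ptr 47 -208.10635030406928<stdin>:21: RuntimeWarning: invalid value encountered in scalar divide
```

The nose is at about −206.8 and the pointer at about −208.1. Nudge 1 mm and check where the sheet ended up.

```bash
python3 -m crank '[[0.1,0,0,0,4.2],[0,0,0,0,4.2],[0,0,0,0,4.2],[0,0,0,0,4.2],[0,0,0,0,4.2]]'
python3 - <<'E'
from h import *
print(arm.sense()['force'])
im,K,R,t=cam('side'); hv=cv2.cvtColor(im,cv2.COLOR_BGR2HSV); m=cv2.inRange(hv,(50,80,40),(85,255,255)); N,L,S,C=cv2.connectedComponentsWithStats(m)
for i in range(1,N):
    p=ray(C[i],K,R,t,47)
    if S[i,4]>30 and 540<p[0]<640 and 20<p[1]<110:
        d=np.array([ray(q,K,R,t,47)[:2] for q in np.argwhere(L==i)[:,::-1]])-[568.6,69.7]; x=d@[.993,-.118]; y=d@[.118,.993]
        print(S[i,4],'x',x.min(),x.max(),'y',[(y[(x>a)&(x<a+10)].min().round(1),y[(x>a)&(x<a+10)].max().round(1)) for a in(15,25,35,45) if ((x>a)&(x<a+10)).any()])
E
```

```text
t: 21.7
eef_pos: [538.2, 73.1, 51.6]
orientation: [0.059, 0.998, 0.0, 0.001]
force: [3.7, -0.4, 6.1]
finger_gap: 44.3
gripper_force: 51.5
[ 3.69595246 -0.35584755  6.07600356]
414 x -21.942292948681377 60.598493584303434 y [(np.float64(-24.4), np.float64(24.9)), (np.float64(-24.6), np.float64(24.6)), (np.float64(-25.0), np.float64(25.0)), (np.float64(-24.0), np.float64(24.7))]
```

The sheet is centred and straight, the board is pressed down with about 6 N, and the tip is level with the mark. Hand in.

```bash
python3 -c "
from cell import arm
print(arm.sign_off())"
```

```text
the job is handed in; nothing more can be done
None
```

I handed the job in at about 22 s with the board held, pressed down with about 6 N, and its blue tip measured within about 1 mm of the red pointer's plane; the hand-in returned no verdict.

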